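# Put the loose 9 V batteries away in the locked battery box

### The arm

A 7-joint arm with a two-finger parallel gripper is mounted at the origin on a cart in front of the work surface, level with it; the furniture and walls round the work are solid. World frame = base frame: x ahead of the robot, y to its left, z up, the work surface at z = 0. Lengths are in m, angles in degrees, forces in N, time in s.
With the tool pointing down it reaches from about 0.35 to 0.9 m from the base axis. Payload 19.9 kg.
Tool frame: the origin (TCP) lies between the finger pads; the fingertips stand env.tip_reach ahead of it and the grasp point (between the pads) lies 11 mm behind it (env.tip_reach is the distance from the TCP to the fingertips, in m); z points along the fingers, y is the line along which they close (so a half turn about z gives the same grasp; the last joint's range is limited). The gripper opens to 94 mm and grips with 3 to 60 N. Pads are 16 mm wide; open, the fingers measure 119 mm over their backs; the gripper's body (75 mm by 177 mm) begins 78 mm behind the grasp point.
Start: joints at [70.273, 23.915, -0.59, 92.452, 0.269, 63.638, -3.037], TCP at [0.186, -0.597, 0.213] pointing down, gripper open.
Joint ranges: [-161.28, 161.28], [-22.2, 115.67], [-73.04, 71.86], [3.21, 147.25], [-68.34, 248.33], [10.77, 114.83], [-161.83, 161.83]. Speed limits (degrees/s): [108.29, 108.29, 136.94, 136.94, 172.46, 172.46, 172.46].

### API

Orientations are given as [roll, pitch, yaw] about the fixed x, y, z axes, in that order (R = Rz(yaw) Ry(pitch) Rx(roll)).
In Python, from cell import readout, cams, env gives the robot as it stands.
- The arm moves only by the tool arm_command, never from a script. Its argument "steps" is a list of rows, each an object of numbers: "rx", "ry", "rz": the turn, a rotation vector about the world's x, y, z in degrees; "tx", "ty", "tz": the shift along the world's x, y, z in cm; "jaw": the opening, from -1 (shut) to 1 (fully open). A call has 1 to 5 rows; each row is the pose to reach, as a shift and turn from the pose commanded when the call began; what a row does not reach only later rows make up. A row lasts 1/8 s, in which the tool goes at most 62.5 mm and 10.7 degrees, less where a joint would pass 70% of its speed; a pose out of reach is approached as far as the arm can. A call with a gripper value outside its range is refused whole. The fingers move at their own pace and stop on an object; "squeeze" is the grip in N (left out, the last holds). Time passes only in rows, so rows that repeat a pose let the fingers close. It gives the time, the measured TCP pose, the force, the opening and the grip force at its end, in the units of the state.
- readout.get_state(): the state, without advancing time (a new reading comes with each control period).
- cams.read_camera(name): name is "side" or "top"; returns a dict with "pixels" (420x560x3 uint8, blue, green, red), "z_map" (420x560 float32, m along the optical axis (not along the pixel's ray), 0 where there is no reading), "K" (3x3 intrinsics, pixels), "rvec" (rotation vector, rad) and "tvec" (3), from world to camera coordinates, as OpenCV has them. Camera axes: x right, y down, z forward; pixel columns grow to the right and rows downward; lengths in m; the calibration is good to about 2 mm. A picture is of the moment at which its call begins.
- env.finish_job(): hands the job in; it is judged then, once.
The state is a dict: "time_s": time; "joint_pos": joint angles; "joint_velocities": joint speeds; "joint_torque": joint torques, N m; "tcp_pos": TCP position; "ee_rot": TCP orientation; "force": force on the tool from outside, world axes, zero at the start; "wrist_torque": the same for the moment, N m; "opening": opening from 0.0 (shut) to 1.0 (fully open); "finger_force": force on a finger pad.
Only numpy, scipy, OpenCV 4.12 (cv2) and the standard library are available. Lean on these libraries where they do the work, as an engineer would, in place of code of your own. Each camera call takes 0.05 s, during which the arm holds its last target. There are 200 camera calls.

### The job

Put the loose 9 V block batteries away in the battery box, so that they cannot short on the keys. Turn its lock a quarter turn to free the cover, press the release tab down while you slide the cover right open (do not force it past its catch), and lay each loose battery flat in an empty pocket of its own; then slide the cover shut until the tab springs up behind its catch, and turn the lock back fully so that it draws the cover tight. The battery already in the box stays in it; leave the garlic, keys and tin alone.

Things in the scene. Friction and masses are not known exactly. Their poses are not given: they have to be found in the camera images.
- box: Battery box, fixed on the worktop: long low grey tray 116 x 250 x 34 mm with a white sliding cover. Origin: on its centre line, on its underside; z up, x across, y along it: tray from y -128 to 122 mm; the cover opens to +y, the lock is at the -y end. Clear opening between the rail lips: x -50 to 50 mm, so fingers pass both ends of a battery lying at x = 0, down to the floor (z 5 mm).
- pockets (a point): A point on the tray floor (box frame 0, 0, 5 mm), axes as the box's. Four pockets lie side by side, each for one battery lying flat with its length along x; their middles are at y = -46.5, -13.5, 19.5, 52.5 mm. Each is 29 mm wide between round-topped ribs (x -22 to 22 mm, 8.5 mm high). A battery in its pocket has its middle 8.75 mm above this point. One pocket is already filled.
- cover (a joint): Cover's slide, m: 0 home, 0.162 right open (box +y); friction 1 N. Unlocked with the tab up it is caught at 0.004, pushed out there by a rubber gasket. With the tab down it slides free. Going in, the catch bars act over the last 20 mm: keep the tab pressed there, or push the cover without holding the tab (its ramp then dips it, about 10 N). Inside 0.004 the tab, let go, springs up and catches.
- cover_edge (a point): Middle of the top of the cover's -y edge, 30 mm over the worktop; box frame y = -68 mm when home, +94 mm when right open (then all pockets are clear). The cover is a plate 106 mm wide, 4 mm thick, running 190 mm to +y from here; a steel tongue 12 mm wide with an upright pin juts 23 mm to -y from this edge.
- tab (a joint): How far the release tab in the cover is pressed down, m: 0 up, 0.008 right down. A spring lifts it with 1.5 N at 0 and 6.3 N at 0.008. The catch under it clears its bars beyond about 0.0065.
- tab_grip (a point): Top middle of the tab's black upright grip, 50 mm over the worktop when up; it sinks with the tab and travels with the cover (box frame x = 0, y = 92 mm + cover). The grip is 8 mm thick along the box's y, 18 mm long along x and stands 20 mm above the cover: pinch it from above across its thickness, press down and slide without letting go.
- lock (a joint): Quarter-turn cam lock, rad, growing counter-clockwise from above: 0 locked (bar across the box, along x), 1.571 open (bar along the box); free beyond 1.3. Turned back to 0, its spiral takes the pin of the shut cover and draws it from 0.004 to about 0.001 m against the gasket. About 0.1 N m; stays where left.
- lock_grip (a point): Top middle of the lock's black bar, on its vertical axis, 62 mm over the worktop, at box frame x = 0, y = -102 mm. The bar is 10 mm thick, 40 mm long and stands 22 mm above a disc of 56 mm diameter. It turns with the lock. It is the highest part of the box: carry things over it well clear.
- cell_0_mid (a point): Middle of a loose 9 V block battery lying flat on the worktop: dark block with a copper band, 26.5 mm wide (its x), 48.5 mm long (its y, snap terminals at the +y end), 17.5 mm high (its z), 46 g. It can be taken from above by its two ends or across its width. None if absent: two or three loose ones are there.
- cell_1_mid (a point): Middle of a loose 9 V block battery lying flat on the worktop: dark block with a copper band, 26.5 mm wide (its x), 48.5 mm long (its y, snap terminals at the +y end), 17.5 mm high (its z), 46 g. It can be taken from above by its two ends or across its width. None if absent: two or three loose ones are there.
- cell_2_mid (a point): Middle of a loose 9 V block battery lying flat on the worktop: dark block with a copper band, 26.5 mm wide (its x), 48.5 mm long (its y, snap terminals at the +y end), 17.5 mm high (its z), 46 g. It can be taken from above by its two ends or across its width. None if absent: two or three loose ones are there.
- cell_3_mid (a point): Middle of a loose 9 V block battery lying flat on the worktop: dark block with a copper band, 26.5 mm wide (its x), 48.5 mm long (its y, snap terminals at the +y end), 17.5 mm high (its z), 46 g. It can be taken from above by its two ends or across its width. None if absent: two or three loose ones are there.
- kept_0_mid (a point): Middle of the battery of the same kind that was already in the box, in one of the four pockets; axes as for the loose ones. Only one of these is there, the rest are None. It stays in the box.
- kept_1_mid (a point): Middle of the battery of the same kind that was already in the box, in one of the four pockets; axes as for the loose ones. Only one of these is there, the rest are None. It stays in the box.
- kept_2_mid (a point): Middle of the battery of the same kind that was already in the box, in one of the four pockets; axes as for the loose ones. Only one of these is there, the rest are None. It stays in the box.
- kept_3_mid (a point): Middle of the battery of the same kind that was already in the box, in one of the four pockets; axes as for the loose ones. Only one of these is there, the rest are None. It stays in the box.
- garlic: Bulb of garlic, 50 mm wide, 51 mm high, a bystander. Origin: centre of its underside.
- keys: Bunch of keys, 104 x 115 x 8 mm, a bystander. Origin: centre of its underside.
- tin: Food tin, 57 mm wide, 72 mm high, a bystander. Origin: centre of its underside.
Things that resemble listed ones, but are neither listed nor needed, are in the scene too. Leave any purple look-alike of the part that bears cell_3_mid alone. Leave any red look-alike of the part that bears cell_2_mid alone.

How it is judged (in metres and radians):
On the way, in this order (a step that is already met when the one before it is completed fails the run):
1. the lock is turned open (value of joint lock above 1.3 rad), for 0.2 s.
2. the cover is slid right open (value of joint cover above 0.15 m), for 0.2 s.
3. every loose battery lies flat in a pocket of the box, with the cover still open (x of cell_0_mid in the frame of box between -0.031 and 0.031 m and y of cell_0_mid in the frame of box between -0.0495 and 0.0555 m and z of cell_0_mid in the frame of box between 0.011 and 0.0165 m and angle between the y axis of each of cell_0_mid, cell_1_mid, cell_2_mid, cell_3_mid and the x axis of box, either way round below 0.2 rad and x of cell_1_mid in the frame of box between -0.031 and 0.031 m and y of cell_1_mid in the frame of box between -0.0495 and 0.0555 m and z of cell_1_mid in the frame of box between 0.011 and 0.0165 m and x of cell_2_mid in the frame of box between -0.031 and 0.031 m and y of cell_2_mid in the frame of box between -0.0495 and 0.0555 m and z of cell_2_mid in the frame of box between 0.011 and 0.0165 m and x of cell_3_mid in the frame of box between -0.031 and 0.031 m and y of cell_3_mid in the frame of box between -0.0495 and 0.0555 m and z of cell_3_mid in the frame of box between 0.011 and 0.0165 m and value of joint cover above 0.1 m), for 0.2 s.
4. the cover is shut and the tab has sprung up behind its catch (value of joint cover below 0.006 m and value of joint tab below 0.002 m and value of joint lock above 0.9 rad), for 0.2 s.
5. the lock is turned back and has drawn the cover tight (value of joint lock below 0.2 rad and value of joint cover below 0.0025 m and value of joint tab below 0.002 m), for 0.2 s.
At the end, for the whole second after the job is handed in: All batteries, old and new, lie flat in pockets of the box (middle within 31 mm of its centre line and 11 to 16.5 mm above its underside, length within 0.2 rad of the pockets); the tab is up (under 2 mm down), the cover home within 2.5 mm and the lock within 0.2 rad of locked (all of step 5 and x of cell_0_mid in the frame of box between -0.031 and 0.031 m and y of cell_0_mid in the frame of box between -0.0495 and 0.0555 m and z of cell_0_mid in the frame of box between 0.011 and 0.0165 m and angle between the y axis of each of cell_0_mid, cell_1_mid, cell_2_mid, cell_3_mid, kept_0_mid, kept_1_mid, kept_2_mid, kept_3_mid and the x axis of box, either way round below 0.2 rad and x of cell_1_mid in the frame of box between -0.031 and 0.031 m and y of cell_1_mid in the frame of box between -0.0495 and 0.0555 m and z of cell_1_mid in the frame of box between 0.011 and 0.0165 m and x of cell_2_mid in the frame of box between -0.031 and 0.031 m and y of cell_2_mid in the frame of box between -0.0495 and 0.0555 m and z of cell_2_mid in the frame of box between 0.011 and 0.0165 m and x of cell_3_mid in the frame of box between -0.031 and 0.031 m and y of cell_3_mid in the frame of box between -0.0495 and 0.0555 m and z of cell_3_mid in the frame of box between 0.011 and 0.0165 m and x of kept_0_mid in the frame of box between -0.031 and 0.031 m and y of kept_0_mid in the frame of box between -0.0495 and 0.0555 m and z of kept_0_mid in the frame of box between 0.011 and 0.0165 m and x of kept_1_mid in the frame of box between -0.031 and 0.031 m and y of kept_1_mid in the frame of box between -0.0495 and 0.0555 m and z of kept_1_mid in the frame of box between 0.011 and 0.0165 m and x of kept_2_mid in the frame of box between -0.031 and 0.031 m and y of kept_2_mid in the frame of box between -0.0495 and 0.0555 m and z of kept_2_mid in the frame of box between 0.011 and 0.0165 m and x of kept_3_mid in the frame of box between -0.031 and 0.031 m and y of kept_3_mid in the frame of box between -0.0495 and 0.0555 m and z of kept_3_mid in the frame of box between 0.011 and 0.0165 m); the robot touches nothing.
It fails at once if the cover is forced over its catch without the tab pressed (value of joint cover between 0.0065 and 0.0085 m and value of joint tab below 0.003 m).
It fails at once if the garlic, the keys or the tin is pushed more than 40 mm, or the tin is tipped (distance of any of garlic, keys, tin from where it was at the start of the episode above 0.04 m or angle between tin's own z axis and vertical above 0.4 rad).
Of cell_0, cell_1, cell_2, cell_3 only 2 to 3 are there at a start; the rules pass over those that are not, and their reading is None.
Of kept_0, kept_1, kept_2, kept_3 only 1 to 1 are there at a start; the rules pass over those that are not, and their reading is None.
At some moment in a run one of cell_0, cell_1, cell_2, cell_3 may be knocked a few centimetres aside while the robot is not near it.
Once in a run the grip may slacken for a moment while it holds something.
It also fails if it takes over 210 s, if anything falls off the work surface, if the arm or the gripper's body presses on something with over 40 N, if the wrist force passes 120 N, or if a joint passes its speed limit or range.

## Working session

There is one attempt and no reset: what is moved stays moved. The work goes in short steps, Python scripts to look and compute and a tool call to move; the robot and the scene stay as the last step left them, time stands still between calls to the robot, and variables do not carry over. Pictures are saved under pics/ and viewed, at most 14 in all, crops included, and the job is handed in when it is done.

Besides the shell and the picture viewer there is one more tool, called after "Request:" by a JSON object that holds its "op" and its "data", one argument or row to a line. arm_command: Moves the arm, as the interface text tells. Its arguments: {"type":"object","properties":{"steps":{"type":"array","items":{"type":"object","properties":{"rx":{"type":"number"},"ry":{"type":"number"},"rz":{"type":"number"},"tx":{"type":"number"},"ty":{"type":"number"},"tz":{"type":"number"},"jaw":{"type":"number"}}}},"squeeze":{"type":"number"}},"required":["steps"]}

```bash
mkdir -p pics; ls; cat > h.py <<'E'
import numpy as np, cv2
from cell import readout, cams, env
def snap(n,f=None):
    c=cams.read_camera(n)
    if f: cv2.imwrite('pics/'+f,c['pixels'])
    R=cv2.Rodrigues(np.array(c['rvec'],float))[0]; t=np.array(c['tvec'],float).ravel()
    z=c['z_map']; v,u=np.mgrid[:z.shape[0],:z.shape[1]]
    K=np.array(c['K']); P=np.stack([(u-K[0,2])/K[0,0]*z,(v-K[1,2])/K[1,1]*z,z],-1)
    W=(P-t)@R
    W[z==0]=np.nan
    return c,W
E
python3 - <<'E'
from h import *
s=readout.get_state(); print(s); print(env.tip_reach)
for n in('top','side'):
    c,W=snap(n,n+'0.png'); print(n,np.nanmin(W,(0,1)),np.nanmax(W,(0,1)))
    R=cv2.Rodrigues(np.array(c['rvec'],float))[0]; print(-R.T@np.array(c['tvec']).ravel())
    np.save(n+'0.npy',W)
E
```

```text
pics
{'time_s': 0.0, 'joint_pos': array([70.27384837, 23.94639047, -0.59069326, 92.4856458 ,  0.27015488,
       63.63835033, -3.03784955]), 'joint_velocities': array([-0.00252085,  0.04825603,  0.05705663, -0.00476803, -0.15347113,
        0.00087598, -0.1270867 ]), 'joint_torque': array([-1.26114192e-04, -8.51244664e+01,  6.38355911e-01, -4.25985932e+01,
       -4.88610927e-02,  1.85728760e-02,  1.56012102e-04]), 'tcp_pos': array([ 0.18624037, -0.59621872,  0.21284233]), 'ee_rot': array([-1.79931204e+02,  5.82245022e-03,  1.73484076e+01]), 'force': array([0.41483399, 0.87515924, 0.34505667]), 'wrist_torque': array([-0.01009738, -0.01667262, -0.00440621]), 'finger_force': 0.0, 'opening': 1.0014251231481361}
0.008
top [-0.08106666 -0.77346739 -0.91661523] [1.09404739 0.49614681 0.70904968]
[ 0.4559999  -0.12382779  1.13598006]
side [-0.07747207 -0.81519855 -0.22189148] [1.55459823 1.02435914 0.57431269]
[-0.03012003 -0.97250304  0.60006512]
```

View pics/top0.png

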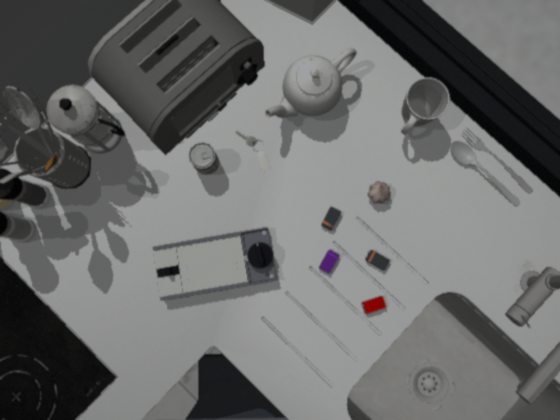

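View pics/side0.png

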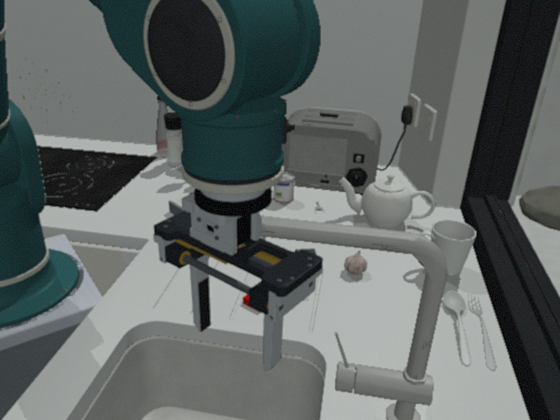

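Top view: box with lock at about (260,255) and tab at (167,271). Two loose dark batteries show at (331,217) and (377,260), with a purple look-alike at (329,262), a red one at (374,305), garlic at (379,192), keys at (253,148) and the tin at (204,157). The side view is mostly blocked by the arm.

```bash
cat >> h.py <<'E'
def blob(W,m,name):
    n,l,st,ce=cv2.connectedComponentsWithStats(m.astype(np.uint8))
    for i in range(1,n):
        if st[i,4]<25: continue
        p=W[l==i]; p=p[~np.isnan(p[:,0])]
        (c,s,a)=cv2.minAreaRect((p[:,:2]*1000).astype(np.float32))
        print(name,'px',ce[i].round(),'n',st[i,4],'med',np.median(p,0).round(4),'rectc',np.round(c,1),np.round(s,1),round(a,1))
E
python3 - <<'E'
from h import *
W=np.load('top0.npy'); im=cv2.imread('pics/top0.png')
np.set_printoptions(suppress=True)
for u,v in [(260,255),(167,271),(331,217),(377,260),(329,262),(374,305),(379,192),(253,148),(204,157),(0,0),(559,419),(230,385)]: print(u,v,W[v,u].round(3))
Z=W[...,2]; box=np.zeros(Z.shape,bool); box[215:310,140:290]=1
blob(W,box&(Z>.055)&(Z<.07),'lock')
blob(W,box&(Z>.042)&(Z<.055),'tab')
blob(W,box&(Z>.015),'tray')
blob(W,box&(Z>.02)&(Z<.04)&(im.min(2)>150),'cover')
r=np.zeros(Z.shape,bool); r[170:330,290:460]=1
blob(W,r&(Z>.012)&(Z<.03),'cell')
E
```

```text
260 255 [ 0.497 -0.085  0.064]
167 271 [0.468 0.112 0.045]
331 217 [ 0.577 -0.239  0.018]
377 260 [ 0.482 -0.334  0.017]
329 262 [ 0.48  -0.231  0.02 ]
374 305 [ 0.387 -0.324  0.015]
379 192 [ 0.626 -0.34   0.044]
253 148 [ 0.739 -0.071  0.002]
204 157 [0.705 0.03  0.069]
0 0 [0.701 0.117 0.709]
559 419 [ 0.132 -0.723 -0.04 ]
230 385 [ 0.11   0.042 -0.565]
lock px [259. 255.] n 91 med [ 0.4968 -0.0826  0.0613] rectc [497.2 -83. ] [38.6  9.9] 14.2
tab px [168. 271.] n 41 med [0.468  0.1093 0.0489] rectc [468.1 109.5] [17.1  8.3] 3.6
tray px [214. 263.] n 6387 med [0.4823 0.015  0.03  ] rectc [482.6  15.1] [116.2 252.6] 8.7
cell px [376. 198.] n 67 med [ 0.6126 -0.3314  0.0264] rectc [ 618.1 -336.6] [46.8 25.4] 56.9
cell px [331. 218.] n 259 med [ 0.5751 -0.2382  0.0168] rectc [ 574.9 -238. ] [26.2 47. ] 61.4
cell px [329. 261.] n 263 med [ 0.4822 -0.2306  0.0167] rectc [ 482.4 -230.8] [26.3 47.4] 58.8
cell px [377. 260.] n 267 med [ 0.4825 -0.3345  0.0171] rectc [ 482.7 -334.8] [47.3 26.3] 58.7
cell px [374. 305.] n 273 med [ 0.3873 -0.3231  0.0166] rectc [ 387.  -322.7] [26.9 48.2] 17.4
```

```bash
python3 - <<'E'
from h import *
W=np.load('side0.npy');T=np.load('top0.npy')
for u,v in [(275,229),(300,232),(350,233),(400,240),(435,260),(430,320),(300,270),(230,255),(405,380),(255,300)]: print('s',u,v,W[v,u].round(3))
for u,v in [(530,285),(550,310),(520,315),(545,370),(530,385),(555,345)]: print('t',u,v,T[v,u].round(3))
Z=W[...,2]
E
```

```text
s 275 229 [ 0.279 -0.537  0.303]
s 300 232 [ 0.302 -0.558  0.302]
s 350 233 [ 0.345 -0.601  0.308]
s 400 240 [ 0.388 -0.641  0.305]
s 435 260 [ 0.417 -0.674  0.285]
s 430 320 [ 0.423 -0.68   0.196]
s 300 270 [ 0.211 -0.674  0.344]
s 230 255 [ 0.17  -0.617  0.344]
s 405 380 [ 0.417 -0.666  0.083]
s 255 300 [ 0.171 -0.66   0.317]
t 530 285 [ 0.423 -0.636  0.061]
t 550 310 [ 0.368 -0.7    0.006]
t 520 315 [ 0.365 -0.601  0.083]
t 545 370 [ 0.301 -0.531  0.308]
t 530 385 [ 0.279 -0.505  0.31 ]
t 555 345 [ 0.294 -0.706  0.003]
```

Request:
{"op": "arm_command", "data": {
  "steps": [
    {"tz": 6},
    {"tz": 12},
    {"tz": 17},
    {"tz": 17, "tx": 1, "ty": 5, "rz": -3},
    {"tz": 17, "tx": 3, "ty": 10, "rz": -6}
  ]
}}

```text
validation failed for argument at $.st...
```

Request:
{"op": "arm_command", "data": {
  "steps": [
    {"tx": 3, "ty": 5, "rz": -2.7},
    {"tx": 6, "ty": 10, "rz": -2.7},
    {"tx": 9, "ty": 15, "rz": -2.7},
    {"tx": 12.5, "ty": 20, "rz": -2.7},
    {"tx": 16, "ty": 25, "rz": -2.7}
  ]
}}

```text
validation failed for argument at $.st...
```

Request:
{"op": "arm_command", "data": {
  "steps": [
    {"tx": 3, "ty": 4, "tz": -3},
    {"tx": 6, "ty": 8, "tz": -6},
    {"tx": 9, "ty": 12, "tz": -10},
    {"tx": 12.1, "ty": 16.4, "tz": -14, "jaw": -0.2},
    {"tx": 12.1, "ty": 16.4, "tz": -18, "jaw": -0.2}
  ]
}}

```text
validation failed for argument at $.st...
```

Request:
{"op": "arm_command", "data": {
  "steps": [
    {"rx": 0, "ry": 0, "rz": 0, "tx": 0, "ty": 0, "tz": 6, "jaw": 1},
    {"rx": 0, "ry": 0, "rz": 0, "tx": 0, "ty": 0, "tz": 12, "jaw": 1},
    {"rx": 0, "ry": 0, "rz": 0, "tx": 0, "ty": 0, "tz": 17, "jaw": 1},
    {"rx": 0, "ry": 0, "rz": -3, "tx": 1, "ty": 5, "tz": 17, "jaw": 1},
    {"rx": 0, "ry": 0, "rz": -6, "tx": 3, "ty": 10, "tz": 17, "jaw": 1}
  ]
}}

```text
time_s: 0.72
tcp_pos: [0.2161, -0.4955, 0.3834]
ee_rot: [180.0, 0.0, 11.2]
force: [0.5, -0.5, 0.2]
opening: 1.002
finger_force: 0.0
```

Request:
{"op": "arm_command", "data": {
  "steps": [
    {"rx": 0, "ry": 0, "tx": 3, "ty": 5, "tz": 0, "rz": -2.7, "jaw": 1},
    {"rx": 0, "ry": 0, "tx": 6, "ty": 10, "tz": 0, "rz": -2.7, "jaw": 1},
    {"rx": 0, "ry": 0, "tx": 9, "ty": 15, "tz": 0, "rz": -2.7, "jaw": 1},
    {"rx": 0, "ry": 0, "tx": 12.5, "ty": 20, "tz": 0, "rz": -2.7, "jaw": 1},
    {"rx": 0, "ry": 0, "tx": 16, "ty": 25, "tz": 0, "rz": -2.7, "jaw": 1}
  ]
}}

```text
time_s: 1.35
tcp_pos: [0.377, -0.2447, 0.3834]
ee_rot: [180.0, 0.0, 8.6]
force: [0.9, -1.3, 0.7]
opening: 1.0
finger_force: 0.0
```

Request:
{"op": "arm_command", "data": {
  "steps": [
    {"rx": 0, "ry": 0, "rz": 0, "tx": 3, "ty": 4, "tz": -3, "jaw": 1},
    {"rx": 0, "ry": 0, "rz": 0, "tx": 6, "ty": 8, "tz": -6, "jaw": 1},
    {"rx": 0, "ry": 0, "rz": 0, "tx": 9, "ty": 12, "tz": -10, "jaw": 0},
    {"rx": 0, "ry": 0, "rz": 0, "tx": 12.1, "ty": 16.4, "tz": -14, "jaw": -0.2},
    {"rx": 0, "ry": 0, "rz": 0, "tx": 12.1, "ty": 16.4, "tz": -19, "jaw": -0.2}
  ]
}}

```text
time_s: 1.98
tcp_pos: [0.4991, -0.0794, 0.1926]
ee_rot: [-180.0, -0.1, 8.9]
force: [0.2, -1.6, -0.7]
opening: 0.722
finger_force: 0.0
```

Request:
{"op": "arm_command", "data": {
  "steps": [
    {"rx": 0, "ry": 0, "rz": 0, "tx": -0.2, "ty": -0.3, "tz": -5, "jaw": -0.3},
    {"rx": 0, "ry": 0, "rz": 0, "tx": -0.2, "ty": -0.3, "tz": -9, "jaw": -0.3},
    {"rx": 0, "ry": 0, "rz": 0, "tx": -0.2, "ty": -0.3, "tz": -12, "jaw": -0.3},
    {"rx": 0, "ry": 0, "rz": 0, "tx": -0.2, "ty": -0.3, "tz": -13.5, "jaw": -0.3},
    {"rx": 0, "ry": 0, "rz": 0, "tx": -0.2, "ty": -0.3, "tz": -14.1, "jaw": -0.3}
  ]
}}

```text
time_s: 2.6
tcp_pos: [0.4953, -0.0855, 0.0521]
ee_rot: [-180.0, 0.0, 8.7]
force: [0.7, 0.7, 1.2]
opening: 0.353
finger_force: 0.0
```

Request:
{"op": "arm_command", "data": {
  "steps": [
    {"rx": 0, "ry": 0, "rz": 0, "tx": 0, "ty": 0, "tz": 0, "jaw": -1},
    {"rx": 0, "ry": 0, "rz": 0, "tx": 0, "ty": 0, "tz": 0, "jaw": -1},
    {"rx": 0, "ry": 0, "rz": 0, "tx": 0, "ty": 0, "tz": 0, "jaw": -1},
    {"rx": 0, "ry": 0, "rz": 0, "tx": 0, "ty": 0, "tz": 0, "jaw": -1}
  ],
  "squeeze": 30
}}

```text
time_s: 3.1
tcp_pos: [0.4959, -0.0847, 0.0532]
ee_rot: [-180.0, -0.1, 8.7]
force: [-0.9, 6.4, 5.2]
opening: 0.106
finger_force: 29.8
```

Request:
{"op": "arm_command", "data": {
  "steps": [
    {"rx": 0, "ry": 0, "rz": 9, "tx": 0.1, "ty": 0.15, "tz": 0, "jaw": -1},
    {"rx": 0, "ry": 0, "rz": 18, "tx": 0.1, "ty": 0.15, "tz": 0, "jaw": -1},
    {"rx": 0, "ry": 0, "rz": 27, "tx": 0.1, "ty": 0.15, "tz": 0, "jaw": -1},
    {"rx": 0, "ry": 0, "rz": 36, "tx": 0.1, "ty": 0.15, "tz": 0, "jaw": -1},
    {"rx": 0, "ry": 0, "rz": 45, "tx": 0.1, "ty": 0.15, "tz": 0, "jaw": -1}
  ]
}}

```text
time_s: 3.72
tcp_pos: [0.497, -0.0858, 0.0533]
ee_rot: [179.9, 0.1, 53.9]
force: [1.3, -9.3, 0.9]
opening: 0.102
finger_force: 29.9
```

Request:
{"op": "arm_command", "data": {
  "steps": [
    {"rx": 0, "ry": 0, "rz": 9, "tx": 0, "ty": 0, "tz": 0, "jaw": -1},
    {"rx": 0, "ry": 0, "rz": 18, "tx": 0, "ty": 0, "tz": 0, "jaw": -1},
    {"rx": 0, "ry": 0, "rz": 27, "tx": 0, "ty": 0, "tz": 0, "jaw": -1},
    {"rx": 0, "ry": 0, "rz": 36, "tx": 0, "ty": 0, "tz": 0, "jaw": -1},
    {"rx": 0, "ry": 0, "rz": 44, "tx": 0, "ty": 0, "tz": 0, "jaw": -1}
  ]
}}

```text
time_s: 4.35
tcp_pos: [0.4984, -0.0862, 0.0534]
ee_rot: [179.8, 0.2, 97.8]
force: [12.6, -10.1, -8.8]
opening: 0.104
finger_force: 29.9
```

Request:
{"op": "arm_command", "data": {
  "steps": [
    {"rx": 0, "ry": 0, "rz": 0, "tx": 0, "ty": 0, "tz": 0, "jaw": -1},
    {"rx": 0, "ry": 0, "rz": 0, "tx": 0, "ty": 0, "tz": 0, "jaw": -1},
    {"rx": 0, "ry": 0, "rz": 0, "tx": 0, "ty": 0, "tz": 0, "jaw": -1}
  ]
}}

```text
time_s: 4.72
tcp_pos: [0.4982, -0.085, 0.0534]
ee_rot: [179.8, 0.1, 97.6]
force: [8.6, -4.5, -4.7]
opening: 0.104
finger_force: 30.0
```

Request:
{"op": "arm_command", "data": {
  "steps": [
    {"rx": 0, "ry": 0, "rz": 0, "tx": 0, "ty": 0, "tz": 0, "jaw": -0.2},
    {"rx": 0, "ry": 0, "rz": 0, "tx": 0, "ty": 0, "tz": 0, "jaw": -0.2},
    {"rx": 0, "ry": 0, "rz": 0, "tx": 0, "ty": 0, "tz": 2, "jaw": -0.2},
    {"rx": 0, "ry": 0, "rz": 0, "tx": 0, "ty": 0, "tz": 6, "jaw": -0.2},
    {"rx": 0, "ry": 0, "rz": -10, "tx": -0.5, "ty": 3, "tz": 6, "jaw": -0.2}
  ]
}}

```text
time_s: 5.35
tcp_pos: [0.4929, -0.0554, 0.1156]
ee_rot: [179.8, 0.0, 87.4]
force: [-0.4, 0.2, -1.0]
opening: 0.406
finger_force: 0.0
```

Request:
{"op": "arm_command", "data": {
  "steps": [
    {"rx": 0, "ry": 0, "rz": -10, "tx": -0.5, "ty": 4, "tz": 0, "jaw": -0.3},
    {"rx": 0, "ry": 0, "rz": -20, "tx": -1, "ty": 8, "tz": 0, "jaw": -0.3},
    {"rx": 0, "ry": 0, "rz": -30, "tx": -1.5, "ty": 12, "tz": 0, "jaw": -0.3},
    {"rx": 0, "ry": 0, "rz": -40, "tx": -2, "ty": 14, "tz": 0, "jaw": -0.3},
    {"rx": 0, "ry": 0, "rz": -50, "tx": -2.5, "ty": 16.6, "tz": 0, "jaw": -0.3}
  ]
}}

```text
time_s: 5.98
tcp_pos: [0.4663, 0.1129, 0.1137]
ee_rot: [180.0, -0.0, 37.3]
force: [0.2, -0.6, -0.1]
opening: 0.348
finger_force: 0.0
```

Request:
{"op": "arm_command", "data": {
  "steps": [
    {"rx": 0, "ry": 0, "rz": -10, "tx": 0, "ty": 0, "tz": 0, "jaw": -0.3},
    {"rx": 0, "ry": 0, "rz": -20, "tx": 0, "ty": 0, "tz": 0, "jaw": -0.3},
    {"rx": 0, "ry": 0, "rz": -29, "tx": 0, "ty": 0, "tz": 0, "jaw": -0.3},
    {"rx": 0, "ry": 0, "rz": -29, "tx": 0, "ty": 0, "tz": 0, "jaw": -0.3},
    {"rx": 0, "ry": 0, "rz": -29, "tx": 0, "ty": 0, "tz": 0, "jaw": -0.3}
  ]
}}

```text
time_s: 6.6
tcp_pos: [0.4664, 0.1122, 0.113]
ee_rot: [-180.0, -0.0, 8.9]
force: [-0.7, -0.8, -0.6]
opening: 0.348
finger_force: 0.0
```

```bash
python3 - <<'E'
from h import *
s=readout.get_state(); print(s['tcp_pos'],s['ee_rot'],s['joint_pos'].round(1))
c,W=snap('top','top1.png');c2,W2=snap('side','side1.png')
Z=W[...,2]; box=np.zeros(Z.shape,bool); box[215:310,140:290]=1
blob(W,box&(Z>.055)&(Z<.07),'lock')
np.save('top1.npy',W);np.save('side1.npy',W2)
E
```

```text
[0.46643376 0.11215792 0.11299689] [-1.79988922e+02 -2.73847618e-02  8.87815689e+00] [  12.    20.   -34.1  117.    15.1   47.2 -112. ]
lock px [259. 255.] n 93 med [ 0.497  -0.0825  0.0612] rectc [497.4 -83. ] [ 9.9 39.3] 7.9
```

View pics/side1.png

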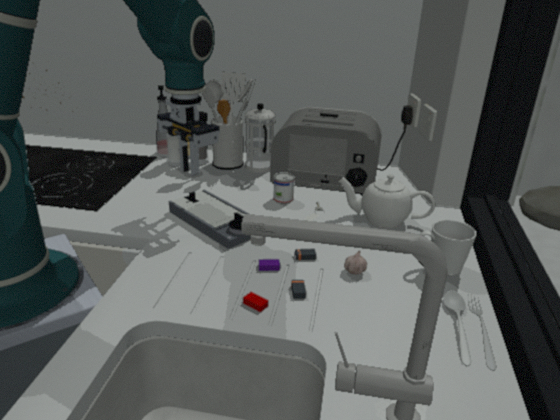

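The side view confirms only two loose batteries, at (305,255) and (298,289), besides the purple one at (269,265) and red one at (256,301). The lock bar now lies along the box.

Request:
{"op": "arm_command", "data": {
  "steps": [
    {"rx": 0, "ry": 0, "rz": 0, "tx": 0.1, "ty": 0.1, "tz": -4, "jaw": -0.4},
    {"rx": 0, "ry": 0, "rz": 0, "tx": 0.1, "ty": 0.1, "tz": -6.4, "jaw": -0.4},
    {"rx": 0, "ry": 0, "rz": 0, "tx": 0.1, "ty": 0.1, "tz": -6.4, "jaw": -1},
    {"rx": 0, "ry": 0, "rz": 0, "tx": 0.1, "ty": 0.1, "tz": -6.4, "jaw": -1},
    {"rx": 0, "ry": 0, "rz": 0, "tx": 0.1, "ty": 0.1, "tz": -6.4, "jaw": -1}
  ],
  "squeeze": 50
}}

```text
time_s: 7.32
tcp_pos: [0.468, 0.1118, 0.0494]
ee_rot: [179.9, -0.0, 8.6]
force: [1.2, -7.1, -2.4]
opening: 0.08
finger_force: 50.0
```

Request:
{"op": "arm_command", "data": {
  "steps": [
    {"rx": 0, "ry": 0, "rz": 0, "tx": 0, "ty": 0, "tz": 0, "jaw": -1},
    {"rx": 0, "ry": 0, "rz": 0, "tx": 0, "ty": 0, "tz": 0, "jaw": -1}
  ]
}}

```text
time_s: 7.58
tcp_pos: [0.468, 0.1118, 0.0494]
ee_rot: [179.9, -0.1, 8.6]
force: [2.0, -6.4, -3.5]
opening: 0.08
finger_force: 50.0
```

Request:
{"op": "arm_command", "data": {
  "steps": [
    {"rx": 0, "ry": 0, "rz": 0, "tx": 0, "ty": -0.1, "tz": -0.4, "jaw": -1},
    {"rx": 0, "ry": 0, "rz": 0, "tx": 0, "ty": -0.1, "tz": -0.9, "jaw": -1},
    {"rx": 0, "ry": 0, "rz": 0, "tx": 0, "ty": -0.1, "tz": -0.9, "jaw": -1},
    {"rx": 0, "ry": 0, "rz": 0, "tx": 0, "ty": -0.1, "tz": -0.9, "jaw": -1}
  ]
}}

```text
time_s: 8.07
tcp_pos: [0.4681, 0.1124, 0.0402]
ee_rot: [-180.0, -0.1, 8.7]
force: [-3.8, -1.5, 15.8]
opening: 0.079
finger_force: 50.1
```

Request:
{"op": "arm_command", "data": {
  "steps": [
    {"rx": 0, "ry": 0, "rz": 0, "tx": -0.08, "ty": 0.5, "tz": 0, "jaw": -1},
    {"rx": 0, "ry": 0, "rz": 0, "tx": -0.23, "ty": 1.5, "tz": 0, "jaw": -1},
    {"rx": 0, "ry": 0, "rz": 0, "tx": -0.53, "ty": 3.5, "tz": 0, "jaw": -1},
    {"rx": 0, "ry": 0, "rz": 0, "tx": -0.83, "ty": 5.5, "tz": 0, "jaw": -1},
    {"rx": 0, "ry": 0, "rz": 0, "tx": -1.2, "ty": 8, "tz": 0, "jaw": -1}
  ]
}}

```text
time_s: 8.7
tcp_pos: [0.4558, 0.1927, 0.0402]
ee_rot: [180.0, -0.1, 8.6]
force: [-2.8, -2.4, 16.0]
opening: 0.078
finger_force: 50.1
```

Request:
{"op": "arm_command", "data": {
  "steps": [
    {"rx": 0, "ry": 0, "rz": 0, "tx": -0.38, "ty": 2.5, "tz": 0, "jaw": -1},
    {"rx": 0, "ry": 0, "rz": 0, "tx": -0.75, "ty": 5, "tz": 0, "jaw": -1},
    {"rx": 0, "ry": 0, "rz": 0, "tx": -1.05, "ty": 7, "tz": 0, "jaw": -1},
    {"rx": 0, "ry": 0, "rz": 0, "tx": -1.14, "ty": 7.6, "tz": 0, "jaw": -1},
    {"rx": 0, "ry": 0, "rz": 0, "tx": -1.14, "ty": 7.6, "tz": 0, "jaw": -1}
  ]
}}

```text
time_s: 9.32
tcp_pos: [0.4444, 0.2683, 0.0401]
ee_rot: [180.0, -0.1, 8.7]
force: [-3.4, -4.8, 17.8]
opening: 0.076
finger_force: 50.1
```

Request:
{"op": "arm_command", "data": {
  "steps": [
    {"rx": 0, "ry": 0, "rz": 0, "tx": 0, "ty": 0, "tz": 0, "jaw": -0.3},
    {"rx": 0, "ry": 0, "rz": 0, "tx": 0, "ty": 0, "tz": 0, "jaw": -0.3},
    {"rx": 0, "ry": 0, "rz": 0, "tx": 0, "ty": 0, "tz": 4, "jaw": -0.3},
    {"rx": 0, "ry": 0, "rz": 0, "tx": 0, "ty": 0, "tz": 10, "jaw": 0},
    {"rx": 0, "ry": 0, "rz": 5, "tx": 1, "ty": -5, "tz": 13, "jaw": 0.5}
  ]
}}

```text
time_s: 9.95
tcp_pos: [0.454, 0.2207, 0.1722]
ee_rot: [-179.9, -0.2, 14.0]
force: [1.1, -1.8, 0.5]
opening: 0.53
finger_force: 0.0
```

Request:
{"op": "arm_command", "data": {
  "steps": [
    {"rx": 0, "ry": 0, "rz": 5, "tx": 1.5, "ty": -6, "tz": 0, "jaw": 0.5},
    {"rx": 0, "ry": 0, "rz": 12, "tx": 3, "ty": -12, "tz": 0, "jaw": 0.5},
    {"rx": 0, "ry": 0, "rz": 20, "tx": 4.5, "ty": -18, "tz": 0, "jaw": 0.5},
    {"rx": 0, "ry": 0, "rz": 28, "tx": 6, "ty": -24, "tz": 0, "jaw": 0.5},
    {"rx": 0, "ry": 0, "rz": 36, "tx": 7.5, "ty": -29, "tz": 0, "jaw": 0.5}
  ]
}}

```text
time_s: 10.58
tcp_pos: [0.5292, -0.0746, 0.1695]
ee_rot: [180.0, 0.0, 49.9]
force: [0.7, 1.0, 0.5]
opening: 0.749
finger_force: 0.0
```

```bash
python3 - <<'E'
from h import *
s=readout.get_state(); print(s['tcp_pos'],s['ee_rot'],s['joint_pos'].round(1))
c,W=snap('top','top2.png')
np.save('top2.npy',W)
im=c['pixels'][120:400,40:420]; cv2.imwrite('pics/top2c.png',cv2.resize(im,None,fx=2,fy=2))
Z=W[...,2]
r=np.zeros(Z.shape,bool); r[170:330,290:460]=1
blob(W,r&(Z>.012)&(Z<.03),'cell')
E
```

```text
[ 0.52917178 -0.07456778  0.16951276] [1.79979403e+02 2.13526708e-03 4.98536751e+01] [ 33.9  21.  -35.5 107.   14.4  56.5 -48. ]
cell px [375. 196.] n 72 med [ 0.6151 -0.3309  0.027 ] rectc [ 624.7 -337. ] [46.9 35. ] 27.6
cell px [331. 218.] n 261 med [ 0.5752 -0.2381  0.0169] rectc [ 574.6 -237.7] [26.2 48. ] 61.3
cell px [329. 261.] n 266 med [ 0.4822 -0.2306  0.0167] rectc [ 482.5 -231. ] [26.3 47.9] 58.8
cell px [377. 260.] n 264 med [ 0.4824 -0.335   0.0167] rectc [ 483.2 -334.3] [48.4 26. ] 58.6
cell px [374. 305.] n 283 med [ 0.3873 -0.3234  0.0166] rectc [ 387.3 -322.6] [26.7 48.1] 16.9
```

View pics/top2c.png

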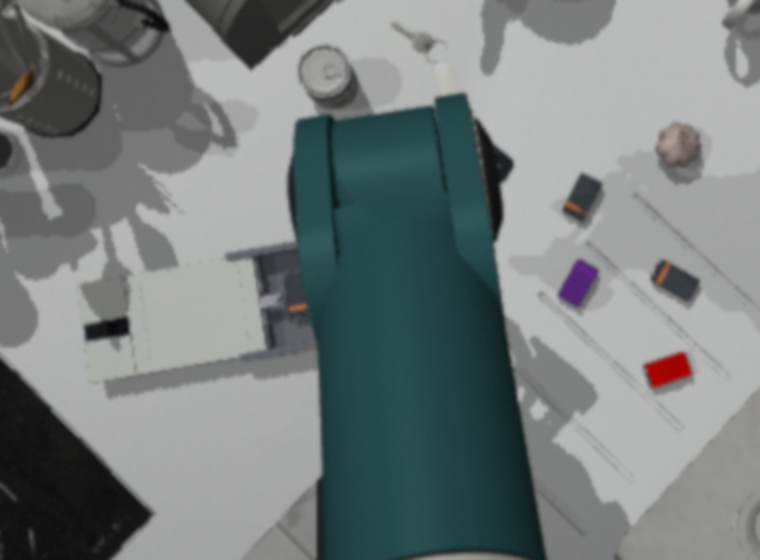

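Cover is right open (edge at crop (258,300)), with a battery seen in the pocket nearest the cover at about crop (297,307). The loose cells are unmoved.

Request:
{"op": "arm_command", "data": {
  "steps": [
    {"rx": 0, "ry": 0, "rz": 5, "tx": 1.6, "ty": -6, "tz": 0, "jaw": 0.5},
    {"rx": 0, "ry": 0, "rz": 11.4, "tx": 3.2, "ty": -12, "tz": 0, "jaw": 0.5},
    {"rx": 0, "ry": 0, "rz": 11.4, "tx": 4.6, "ty": -16.3, "tz": -3, "jaw": 0.5},
    {"rx": 0, "ry": 0, "rz": 11.4, "tx": 4.6, "ty": -16.3, "tz": -8, "jaw": 0.5},
    {"rx": 0, "ry": 0, "rz": 11.4, "tx": 4.6, "ty": -16.3, "tz": -11, "jaw": 0.5}
  ]
}}

```text
time_s: 11.25
tcp_pos: [0.5741, -0.2348, 0.0568]
ee_rot: [-179.9, -0.0, 61.0]
force: [-0.6, 0.0, -0.4]
opening: 0.746
finger_force: 0.0
```

```bash
python3 - <<'E'
from h import *
s=readout.get_state(); print(s['tcp_pos'],s['ee_rot'],s['joint_pos'].round(1))
c,W=snap('top','top3.png')
np.save('top3.npy',W)
im=c['pixels'][200:330,100:300]; cv2.imwrite('pics/top3c.png',cv2.resize(im,None,fx=4,fy=4))
c,W2=snap('side','side3.png')
E
```

```text
[ 0.57405097 -0.2348304   0.05681479] [-1.79861386e+02 -1.46027358e-02  6.09775602e+01] [ 41.5  37.3 -30.1  98.8  23.2  50.3 -27.7]
```

View pics/top3c.png

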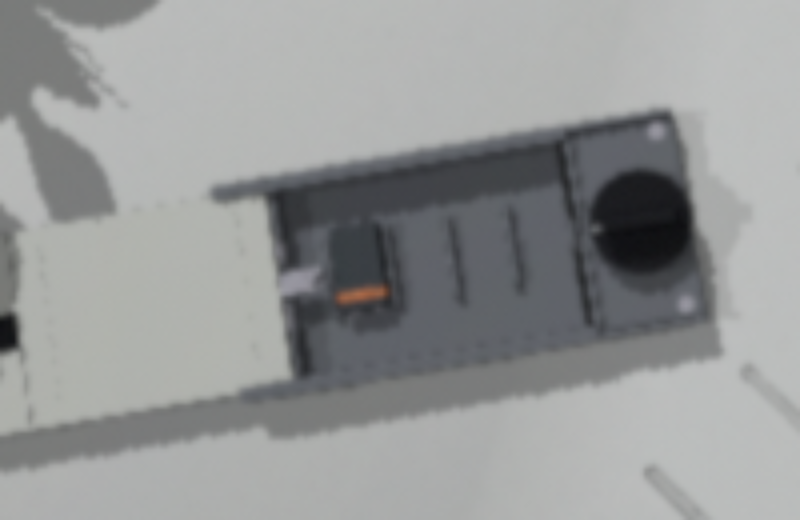

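Pockets: the kept battery is nearest the cover, at crop (360,265), and the other three are empty.

Request:
{"op": "arm_command", "data": {
  "steps": [
    {"rx": 0, "ry": 0, "rz": 0.3, "tx": 0, "ty": -0.2, "tz": -1, "jaw": 0.5},
    {"rx": 0, "ry": 0, "rz": 0.3, "tx": 0, "ty": -0.2, "tz": -3, "jaw": 0.5},
    {"rx": 0, "ry": 0, "rz": 0.3, "tx": 0, "ty": -0.2, "tz": -4.3, "jaw": 0.5},
    {"rx": 0, "ry": 0, "rz": 0.3, "tx": 0, "ty": -0.2, "tz": -4.4, "jaw": 0.5},
    {"rx": 0, "ry": 0, "rz": 0.3, "tx": 0, "ty": -0.2, "tz": -4.4, "jaw": 0.5}
  ],
  "squeeze": 25
}}

```text
time_s: 11.98
tcp_pos: [0.5752, -0.237, 0.0157]
ee_rot: [180.0, -0.0, 61.4]
force: [-0.4, -0.3, 0.2]
opening: 0.749
finger_force: 0.0
```

Request:
{"op": "arm_command", "data": {
  "steps": [
    {"rx": 0, "ry": 0, "rz": 0, "tx": 0, "ty": 0, "tz": 0, "jaw": -1},
    {"rx": 0, "ry": 0, "rz": 0, "tx": 0, "ty": 0, "tz": 0, "jaw": -1},
    {"rx": 0, "ry": 0, "rz": 0, "tx": 0, "ty": 0, "tz": 0, "jaw": -1},
    {"rx": 0, "ry": 0, "rz": 0, "tx": 0, "ty": 0, "tz": 0, "jaw": -1}
  ]
}}

```text
time_s: 12.48
tcp_pos: [0.5752, -0.2372, 0.0157]
ee_rot: [180.0, 0.0, 61.3]
force: [0.3, -0.5, 3.5]
opening: 0.514
finger_force: 25.0
```

Request:
{"op": "arm_command", "data": {
  "steps": [
    {"rx": 0, "ry": 0, "rz": 0, "tx": 0, "ty": 0, "tz": 2, "jaw": -1},
    {"rx": 0, "ry": 0, "rz": 0, "tx": 0, "ty": 0, "tz": 6, "jaw": -1},
    {"rx": 0, "ry": 0, "rz": 0, "tx": 0, "ty": 0, "tz": 11, "jaw": -1},
    {"rx": 0, "ry": 0, "rz": 6, "tx": -1, "ty": 4, "tz": 13, "jaw": -1},
    {"rx": 0, "ry": 0, "rz": 12, "tx": -2.6, "ty": 9.4, "tz": 13, "jaw": -1}
  ],
  "squeeze": 40
}}

```text
time_s: 13.1
tcp_pos: [0.5496, -0.1428, 0.1482]
ee_rot: [179.8, 0.0, 73.4]
force: [1.8, 1.4, -0.7]
opening: 0.505
finger_force: 40.0
```

Request:
{"op": "arm_command", "data": {
  "steps": [
    {"rx": 0, "ry": 0, "rz": 7, "tx": -1.5, "ty": 4.5, "tz": 0, "jaw": -1},
    {"rx": 0, "ry": 0, "rz": 14, "tx": -3, "ty": 9, "tz": 0, "jaw": -1},
    {"rx": 0, "ry": 0, "rz": 20, "tx": -5, "ty": 13.5, "tz": 0, "jaw": -1},
    {"rx": 0, "ry": 0, "rz": 25.3, "tx": -7, "ty": 18, "tz": 0, "jaw": -1},
    {"rx": 0, "ry": 0, "rz": 25.3, "tx": -7, "ty": 18, "tz": -3, "jaw": -1}
  ]
}}

```text
time_s: 13.72
tcp_pos: [0.4791, 0.0399, 0.1177]
ee_rot: [179.8, 0.1, 99.0]
force: [0.8, -0.9, -1.2]
opening: 0.508
finger_force: 40.0
```

Request:
{"op": "arm_command", "data": {
  "steps": [
    {"rx": 0, "ry": 0, "rz": 0, "tx": 0, "ty": 0, "tz": -3, "jaw": -1},
    {"rx": 0, "ry": 0, "rz": 0, "tx": 0, "ty": 0, "tz": -3, "jaw": -1}
  ]
}}

```text
time_s: 13.98
tcp_pos: [0.478, 0.037, 0.0851]
ee_rot: [-179.9, -0.0, 98.7]
force: [0.1, 0.0, -0.3]
opening: 0.507
finger_force: 40.0
```

Request:
{"op": "arm_command", "data": {
  "steps": [
    {"rx": 0, "ry": 0, "rz": 0, "tx": 0.1, "ty": 0, "tz": -2.5, "jaw": -1},
    {"rx": 0, "ry": 0, "rz": 0, "tx": 0.1, "ty": 0, "tz": -4.5, "jaw": -1},
    {"rx": 0, "ry": 0, "rz": 0, "tx": 0.1, "ty": 0, "tz": -6, "jaw": -1},
    {"rx": 0, "ry": 0, "rz": 0, "tx": 0.1, "ty": 0, "tz": -6.3, "jaw": -1},
    {"rx": 0, "ry": 0, "rz": 0, "tx": 0.1, "ty": 0, "tz": -6.3, "jaw": -1}
  ]
}}

```text
time_s: 14.6
tcp_pos: [0.4803, 0.037, 0.0231]
ee_rot: [180.0, 0.0, 98.6]
force: [-0.2, 0.4, -0.2]
opening: 0.507
finger_force: 40.0
```

Contact-free and ~2 mm above the floor; lower a little, release, lift.

Request:
{"op": "arm_command", "data": {
  "steps": [
    {"rx": 0, "ry": 0, "rz": 0, "tx": 0, "ty": 0, "tz": -0.2, "jaw": -1},
    {"rx": 0, "ry": 0, "rz": 0, "tx": 0, "ty": 0, "tz": -0.2, "jaw": 0.3},
    {"rx": 0, "ry": 0, "rz": 0, "tx": 0, "ty": 0, "tz": -0.2, "jaw": 0.3},
    {"rx": 0, "ry": 0, "rz": 0, "tx": 0, "ty": 0, "tz": 3, "jaw": 0.3},
    {"rx": 0, "ry": 0, "rz": 0, "tx": 0, "ty": 0, "tz": 9, "jaw": 0.3}
  ]
}}

```text
time_s: 15.22
tcp_pos: [0.4788, 0.0371, 0.1124]
ee_rot: [-179.8, -0.1, 98.7]
force: [1.1, -0.4, 1.4]
opening: 0.651
finger_force: 0.0
```

Request:
{"op": "arm_command", "data": {
  "steps": [
    {"rx": 0, "ry": 0, "rz": 4, "tx": 0, "ty": -5, "tz": 3, "jaw": 0.5},
    {"rx": 0, "ry": 0, "rz": 12, "tx": 0, "ty": -11, "tz": 3, "jaw": 0.5},
    {"rx": 0, "ry": 0, "rz": 20, "tx": 0, "ty": -17, "tz": 3, "jaw": 0.5},
    {"rx": 0, "ry": 0, "rz": 28, "tx": 0, "ty": -23, "tz": 3, "jaw": 0.5},
    {"rx": 0, "ry": 0, "rz": 36, "tx": 0, "ty": -29, "tz": 3, "jaw": 0.5}
  ]
}}

```text
time_s: 15.85
tcp_pos: [0.4796, -0.2551, 0.1427]
ee_rot: [-180.0, 0.0, 134.9]
force: [1.2, 0.6, 1.2]
opening: 0.749
finger_force: 0.0
```

```bash
python3 - <<'E'
from h import *
s=readout.get_state(); print(s['tcp_pos'],s['ee_rot'],s['joint_pos'].round(1))
O=np.array([.4822,.018]);th=np.radians(8.65);X=np.array([np.cos(th),np.sin(th)]);Y=np.array([-X[1],X[0]])
for n in('top','side'):
    c,W=snap(n,n+'4.png')
    bx=(W[...,:2]-O)@np.stack([X,Y],1); Z=W[...,2]
    m=(abs(bx[...,0])<.045)&(bx[...,1]>-.062)&(bx[...,1]<.07)&(Z>.016)&(Z<.04)
    nn,l,st,ce=cv2.connectedComponentsWithStats(m.astype(np.uint8))
    for i in range(1,nn):
        if st[i,4]<25: continue
        b=bx[l==i]; print(n,'box mm',(b.min(0)*1000).round(),(b.max(0)*1000).round(),'z',np.percentile(Z[l==i],[5,50,95]).round(4),st[i,4])
    r=(W[...,0]>.35)&(W[...,0]<.62)&(W[...,1]<-.19)&(W[...,1]>-.4)&(Z>.012)&(Z<.03)
    blob(W,r,n)
c,W=snap('top')
cv2.imwrite('pics/top4c.png',cv2.resize(c['pixels'][200:330,100:420],None,fx=2.5,fy=2.5))
E
```

```text
[ 0.47964545 -0.25514722  0.14271464] [-1.79989845e+02  3.19556859e-02  1.34905046e+02] [ 64.8  28.7 -51.1 106.8  26.5  57.2  47.2]
top box mm [-23.   5.] [24. 34.] z [0.018  0.0219 0.0253] 277
top box mm [-21.  39.] [26. 68.] z [0.0177 0.0221 0.0258] 276
top px [378. 201.] n 41 med [ 0.6085 -0.3384  0.0259] rectc [ 610.5 -341.3] [40.8 12.1] 85.2
top px [325. 265.] n 117 med [ 0.4721 -0.2223  0.017 ] rectc [ 474.4 -225.7] [25.8 28.1] 58.8
side box mm [-23.   2.] [26. 67.] z [0.0178 0.0226 0.025 ] 247
side px [269. 263.] n 182 med [ 0.4802 -0.2353  0.0179] rectc [ 482.8 -233.6] [27.9 45.9] 57.1
side px [351. 268.] n 98 med [ 0.6099 -0.3523  0.0232] rectc [ 612.  -345.2] [15.5 40.7] 0.3
side px [298. 287.] n 202 med [ 0.4809 -0.3411  0.0179] rectc [ 482.3 -338.2] [46.8 26.5] 58.5
side px [256. 299.] n 244 med [ 0.3866 -0.3278  0.0176] rectc [ 388.8 -324.9] [28.9 46.2] 20.6
```

View pics/top4c.png

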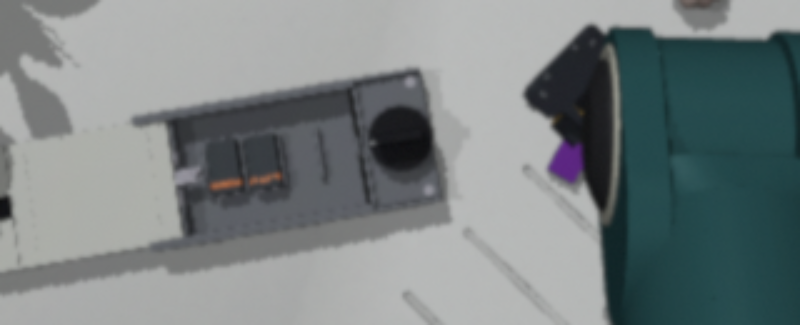

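First battery sits flat in its pocket (top at 22 mm, y≈19.5); the second loose cell is unmoved.

Request:
{"op": "arm_command", "data": {
  "steps": [
    {"rx": 0, "ry": 0, "rz": 7, "tx": 0.3, "ty": -4, "tz": 0, "jaw": 0.5},
    {"rx": 0, "ry": 0, "rz": 13.7, "tx": 0.3, "ty": -8, "tz": -2, "jaw": 0.5},
    {"rx": 0, "ry": 0, "rz": 13.7, "tx": 0.3, "ty": -8, "tz": -6, "jaw": 0.5},
    {"rx": 0, "ry": 0, "rz": 13.7, "tx": 0.3, "ty": -8, "tz": -8, "jaw": 0.5},
    {"rx": 0, "ry": 0, "rz": 13.7, "tx": 0.3, "ty": -8, "tz": -8, "jaw": 0.5}
  ],
  "squeeze": 40
}}

```text
time_s: 16.62
tcp_pos: [0.483, -0.3315, 0.062]
ee_rot: [180.0, -0.1, 148.4]
force: [-0.6, -0.3, 1.4]
opening: 0.75
finger_force: 0.0
```

Request:
{"op": "arm_command", "data": {
  "steps": [
    {"rx": 0, "ry": 0, "rz": 0.2, "tx": 0, "ty": -0.3, "tz": -2.5, "jaw": 0.5},
    {"rx": 0, "ry": 0, "rz": 0.2, "tx": 0, "ty": -0.3, "tz": -4.8, "jaw": 0.5},
    {"rx": 0, "ry": 0, "rz": 0.2, "tx": 0, "ty": -0.3, "tz": -4.8, "jaw": 0.5},
    {"rx": 0, "ry": 0, "rz": 0.2, "tx": 0, "ty": -0.3, "tz": -4.8, "jaw": -1},
    {"rx": 0, "ry": 0, "rz": 0.2, "tx": 0, "ty": -0.3, "tz": -4.8, "jaw": -1}
  ]
}}

```text
time_s: 17.25
tcp_pos: [0.4834, -0.3362, 0.0151]
ee_rot: [-180.0, 0.1, 148.5]
force: [-0.2, 0.7, 0.8]
opening: 0.574
finger_force: 0.0
```

Request:
{"op": "arm_command", "data": {
  "steps": [
    {"rx": 0, "ry": 0, "rz": 0, "tx": 0, "ty": 0, "tz": 0, "jaw": -1},
    {"rx": 0, "ry": 0, "rz": 0, "tx": 0, "ty": 0, "tz": 0, "jaw": -1},
    {"rx": 0, "ry": 0, "rz": 0, "tx": 0, "ty": 0, "tz": 0, "jaw": -1}
  ]
}}

```text
time_s: 17.62
tcp_pos: [0.4832, -0.3363, 0.015]
ee_rot: [-180.0, 0.0, 148.5]
force: [-2.2, -0.3, 5.6]
opening: 0.504
finger_force: 40.0
```

Request:
{"op": "arm_command", "data": {
  "steps": [
    {"rx": 0, "ry": 0, "rz": 0, "tx": 0, "ty": 0, "tz": 2, "jaw": -1},
    {"rx": 0, "ry": 0, "rz": 0, "tx": 0, "ty": 0, "tz": 7, "jaw": -1},
    {"rx": 0, "ry": 0, "rz": 0, "tx": 0, "ty": 0, "tz": 12, "jaw": -1},
    {"rx": 0, "ry": 0, "rz": -8, "tx": 0, "ty": 5, "tz": 13, "jaw": -1},
    {"rx": 0, "ry": 0, "rz": -16, "tx": 0, "ty": 10, "tz": 13, "jaw": -1}
  ]
}}

```text
time_s: 18.25
tcp_pos: [0.4834, -0.235, 0.1466]
ee_rot: [180.0, 0.1, 132.2]
force: [1.1, 1.0, -0.9]
opening: 0.507
finger_force: 40.0
```

Request:
{"op": "arm_command", "data": {
  "steps": [
    {"rx": 0, "ry": 0, "rz": -9, "tx": 0.1, "ty": 5.5, "tz": 0, "jaw": -1},
    {"rx": 0, "ry": 0, "rz": -18, "tx": 0.1, "ty": 11, "tz": 0, "jaw": -1},
    {"rx": 0, "ry": 0, "rz": -26, "tx": 0.1, "ty": 16.5, "tz": 0, "jaw": -1},
    {"rx": 0, "ry": 0, "rz": -33.9, "tx": 0.1, "ty": 22, "tz": 0, "jaw": -1},
    {"rx": 0, "ry": 0, "rz": -33.9, "tx": 0.1, "ty": 24.1, "tz": -2, "jaw": -1}
  ]
}}

```text
time_s: 18.88
tcp_pos: [0.4847, 0.0083, 0.1265]
ee_rot: [179.8, 0.1, 98.7]
force: [0.5, -1.6, -1.2]
opening: 0.507
finger_force: 40.0
```

Request:
{"op": "arm_command", "data": {
  "steps": [
    {"rx": 0, "ry": 0, "rz": 0, "tx": 0, "ty": 0, "tz": -3, "jaw": -1},
    {"rx": 0, "ry": 0, "rz": 0, "tx": 0, "ty": 0, "tz": -5, "jaw": -1},
    {"rx": 0, "ry": 0, "rz": 0, "tx": 0, "ty": 0, "tz": -5, "jaw": -1}
  ]
}}

```text
time_s: 19.25
tcp_pos: [0.4834, 0.0049, 0.074]
ee_rot: [-179.9, -0.0, 98.6]
force: [0.7, -0.2, 0.1]
opening: 0.507
finger_force: 40.0
```

Request:
{"op": "arm_command", "data": {
  "steps": [
    {"rx": 0, "ry": 0, "rz": 0, "tx": 0.1, "ty": 0, "tz": -2.5, "jaw": -1},
    {"rx": 0, "ry": 0, "rz": 0, "tx": 0.1, "ty": 0, "tz": -4.5, "jaw": -1},
    {"rx": 0, "ry": 0, "rz": 0, "tx": 0.1, "ty": 0, "tz": -5.2, "jaw": -1},
    {"rx": 0, "ry": 0, "rz": 0, "tx": 0.1, "ty": 0, "tz": -5.3, "jaw": -1},
    {"rx": 0, "ry": 0, "rz": 0, "tx": 0.1, "ty": 0, "tz": -5.3, "jaw": -1}
  ]
}}

```text
time_s: 19.88
tcp_pos: [0.4853, 0.005, 0.022]
ee_rot: [180.0, 0.0, 98.7]
force: [-0.2, -0.6, -1.3]
opening: 0.505
finger_force: 40.0
```

Request:
{"op": "arm_command", "data": {
  "steps": [
    {"rx": 0, "ry": 0, "rz": 0, "tx": 0, "ty": 0, "tz": -0.15, "jaw": -1},
    {"rx": 0, "ry": 0, "rz": 0, "tx": 0, "ty": 0, "tz": -0.15, "jaw": 0.3},
    {"rx": 0, "ry": 0, "rz": 0, "tx": 0, "ty": 0, "tz": -0.15, "jaw": 0.3},
    {"rx": 0, "ry": 0, "rz": 0, "tx": 0, "ty": 0, "tz": 3, "jaw": 0.3},
    {"rx": 0, "ry": 0, "rz": 0, "tx": 0, "ty": 0, "tz": 9, "jaw": 0.3}
  ]
}}

```text
time_s: 20.5
tcp_pos: [0.4838, 0.0052, 0.1114]
ee_rot: [-179.8, -0.1, 98.7]
force: [1.0, -0.3, 1.5]
opening: 0.65
finger_force: 0.0
```

Request:
{"op": "arm_command", "data": {
  "steps": [
    {"rx": 0, "ry": 0, "rz": -10, "tx": -0.8, "ty": 5, "tz": 2, "jaw": -0.3},
    {"rx": 0, "ry": 0, "rz": -20, "tx": -1.6, "ty": 10, "tz": 2, "jaw": -0.3},
    {"rx": 0, "ry": 0, "rz": -30, "tx": -2.4, "ty": 16, "tz": 2, "jaw": -0.3},
    {"rx": 0, "ry": 0, "rz": -40, "tx": -3.2, "ty": 21, "tz": 2, "jaw": -0.3},
    {"rx": 0, "ry": 0, "rz": -50, "tx": -4.1, "ty": 26.2, "tz": 2, "jaw": -0.3}
  ]
}}

```text
time_s: 21.12
tcp_pos: [0.445, 0.2624, 0.1316]
ee_rot: [180.0, -0.0, 50.3]
force: [0.7, 0.0, -0.0]
opening: 0.347
finger_force: 0.0
```

Request:
{"op": "arm_command", "data": {
  "steps": [
    {"rx": 0, "ry": 0, "rz": -10, "tx": 0, "ty": 0, "tz": 0, "jaw": -0.3},
    {"rx": 0, "ry": 0, "rz": -20, "tx": 0, "ty": 0, "tz": 0, "jaw": -0.3},
    {"rx": 0, "ry": 0, "rz": -30, "tx": 0, "ty": 0, "tz": -2, "jaw": -0.3},
    {"rx": 0, "ry": 0, "rz": -40, "tx": 0, "ty": 0, "tz": -4, "jaw": -0.3},
    {"rx": 0, "ry": 0, "rz": -40, "tx": 0, "ty": 0, "tz": -4, "jaw": -0.3}
  ]
}}

```text
time_s: 21.75
tcp_pos: [0.4446, 0.2607, 0.0907]
ee_rot: [180.0, 0.1, 10.7]
force: [0.1, -0.3, 0.1]
opening: 0.351
finger_force: 0.0
```

```bash
python3 - <<'E'
from h import *
s=readout.get_state(); print(s['tcp_pos'],s['ee_rot'],s['joint_pos'].round(1))
O=np.array([.4822,.018]);th=np.radians(8.65);X=np.array([np.cos(th),np.sin(th)]);Y=np.array([-X[1],X[0]])
c,W=snap('top')
bx=(W[...,:2]-O)@np.stack([X,Y],1); Z=W[...,2]
m=(abs(bx[...,0])<.045)&(bx[...,1]>-.062)&(bx[...,1]<.07)&(Z>.016)&(Z<.04)
nn,l,st,ce=cv2.connectedComponentsWithStats(m.astype(np.uint8))
for i in range(1,nn):
    if st[i,4]<25: continue
    b=bx[l==i]; print('box mm',(b.min(0)*1000).round(),(b.max(0)*1000).round(),'z',np.percentile(Z[l==i],[5,50,95]).round(4),st[i,4])
cv2.imwrite('pics/top5c.png',cv2.resize(c['pixels'][200:330,100:420],None,fx=2.5,fy=2.5))
E
```

```text
[0.44459999 0.26070442 0.09066143] [1.79969041e+02 1.10376469e-01 1.07250228e+01] [  -8.8   25.   -30.3  113.1   17.1   46.5 -128. ]
box mm [-24. -27.] [25.  2.] z [0.0182 0.0221 0.0256] 274
box mm [-23.   5.] [24. 32.] z [0.0184 0.0222 0.0256] 270
box mm [-21.  39.] [26. 67.] z [0.0182 0.022  0.0256] 273
```

View pics/top5c.png

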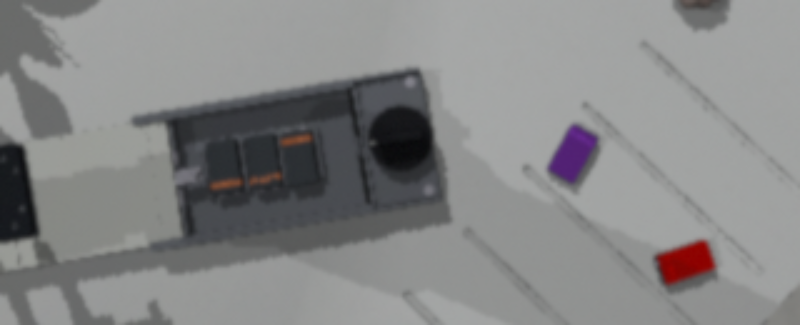

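All three batteries lie flat (tops at 22 mm) in separate pockets, at crop (223,163), (262,160) and (300,160). Now the cover.

Request:
{"op": "arm_command", "data": {
  "steps": [
    {"rx": 0, "ry": 0, "rz": -2, "tx": 0, "ty": 0.7, "tz": 0, "jaw": -0.35},
    {"rx": 0, "ry": 0, "rz": -2, "tx": 0, "ty": 0.7, "tz": -2.5, "jaw": -0.35},
    {"rx": 0, "ry": 0, "rz": -2, "tx": 0, "ty": 0.7, "tz": -4.2, "jaw": -0.35},
    {"rx": 0, "ry": 0, "rz": -2, "tx": 0, "ty": 0.7, "tz": -4.2, "jaw": -1},
    {"rx": 0, "ry": 0, "rz": -2, "tx": 0, "ty": 0.7, "tz": -4.2, "jaw": -1}
  ],
  "squeeze": 50
}}

```text
time_s: 22.42
tcp_pos: [0.4457, 0.2681, 0.0501]
ee_rot: [-180.0, -0.0, 8.7]
force: [0.0, -0.1, 1.5]
opening: 0.148
finger_force: 0.0
```

Request:
{"op": "arm_command", "data": {
  "steps": [
    {"rx": 0, "ry": 0, "rz": 0, "tx": 0, "ty": 0, "tz": 0, "jaw": -1},
    {"rx": 0, "ry": 0, "rz": 0, "tx": 0, "ty": 0, "tz": 0, "jaw": -1},
    {"rx": 0, "ry": 0, "rz": 0, "tx": 0, "ty": 0, "tz": -0.4, "jaw": -1},
    {"rx": 0, "ry": 0, "rz": 0, "tx": 0, "ty": 0, "tz": -0.9, "jaw": -1},
    {"rx": 0, "ry": 0, "rz": 0, "tx": 0, "ty": 0, "tz": -0.9, "jaw": -1}
  ]
}}

```text
time_s: 23.05
tcp_pos: [0.446, 0.2685, 0.0409]
ee_rot: [-180.0, -0.1, 8.7]
force: [-2.8, -1.3, 18.9]
opening: 0.079
finger_force: 50.1
```

Request:
{"op": "arm_command", "data": {
  "steps": [
    {"rx": 0, "ry": 0, "rz": 0, "tx": 0.23, "ty": -1.5, "tz": 0, "jaw": -1},
    {"rx": 0, "ry": 0, "rz": 0, "tx": 0.6, "ty": -4, "tz": 0, "jaw": -1},
    {"rx": 0, "ry": 0, "rz": 0, "tx": 0.98, "ty": -6.5, "tz": 0, "jaw": -1},
    {"rx": 0, "ry": 0, "rz": 0, "tx": 1.35, "ty": -9, "tz": 0, "jaw": -1},
    {"rx": 0, "ry": 0, "rz": 0, "tx": 1.65, "ty": -11, "tz": 0, "jaw": -1}
  ]
}}

```text
time_s: 23.68
tcp_pos: [0.4628, 0.1576, 0.0411]
ee_rot: [-180.0, -0.1, 8.6]
force: [-1.1, 0.4, 16.9]
opening: 0.075
finger_force: 50.1
```

Request:
{"op": "arm_command", "data": {
  "steps": [
    {"rx": 0, "ry": 0, "rz": 0, "tx": 0.3, "ty": -2, "tz": 0, "jaw": -1},
    {"rx": 0, "ry": 0, "rz": 0, "tx": 0.6, "ty": -4, "tz": 0, "jaw": -1},
    {"rx": 0, "ry": 0, "rz": 0, "tx": 0.67, "ty": -4.5, "tz": 0, "jaw": -1},
    {"rx": 0, "ry": 0, "rz": 0, "tx": 0.71, "ty": -4.7, "tz": 0, "jaw": -1},
    {"rx": 0, "ry": 0, "rz": 0, "tx": 0.71, "ty": -4.7, "tz": 0, "jaw": -1}
  ]
}}

```text
time_s: 24.3
tcp_pos: [0.4698, 0.1113, 0.041]
ee_rot: [-180.0, -0.1, 8.6]
force: [-0.4, 0.9, 18.3]
opening: 0.074
finger_force: 50.1
```

Request:
{"op": "arm_command", "data": {
  "steps": [
    {"rx": 0, "ry": 0, "rz": 0, "tx": 0.03, "ty": -0.2, "tz": 0, "jaw": -1},
    {"rx": 0, "ry": 0, "rz": 0, "tx": 0.03, "ty": -0.2, "tz": 0, "jaw": -1}
  ]
}}

```text
time_s: 24.55
tcp_pos: [0.4701, 0.1097, 0.0411]
ee_rot: [-180.0, -0.1, 8.7]
force: [-1.7, 2.1, 17.3]
opening: 0.076
finger_force: 50.1
```

Request:
{"op": "arm_command", "data": {
  "steps": [
    {"rx": 0, "ry": 0, "rz": 0, "tx": 0.02, "ty": -0.1, "tz": 0, "jaw": -1},
    {"rx": 0, "ry": 0, "rz": 0, "tx": 0.02, "ty": -0.1, "tz": 0.5, "jaw": -1},
    {"rx": 0, "ry": 0, "rz": 0, "tx": 0.02, "ty": -0.1, "tz": 0.9, "jaw": -1},
    {"rx": 0, "ry": 0, "rz": 0, "tx": 0.02, "ty": -0.1, "tz": 0.9, "jaw": -1}
  ]
}}

```text
time_s: 25.05
tcp_pos: [0.4699, 0.1086, 0.0497]
ee_rot: [-179.9, -0.1, 8.7]
force: [1.9, 4.9, 1.0]
opening: 0.078
finger_force: 50.0
```

Request:
{"op": "arm_command", "data": {
  "steps": [
    {"rx": 0, "ry": 0, "rz": 0, "tx": 0, "ty": 0, "tz": 0, "jaw": -0.4},
    {"rx": 0, "ry": 0, "rz": 0, "tx": 0, "ty": 0, "tz": 0, "jaw": -0.3},
    {"rx": 0, "ry": 0, "rz": 0, "tx": 0, "ty": 0, "tz": 3, "jaw": -0.3},
    {"rx": 0, "ry": 0, "rz": 0, "tx": 0, "ty": 0, "tz": 8, "jaw": -0.3},
    {"rx": 0, "ry": 0, "rz": 10, "tx": 0.5, "ty": -4, "tz": 10, "jaw": -0.3}
  ]
}}

```text
time_s: 25.68
tcp_pos: [0.4748, 0.0711, 0.1509]
ee_rot: [180.0, -0.1, 18.6]
force: [1.1, -0.9, -1.3]
opening: 0.35
finger_force: 0.0
```

Request:
{"op": "arm_command", "data": {
  "steps": [
    {"rx": 0, "ry": 0, "rz": 10, "tx": 0.5, "ty": -4, "tz": 0, "jaw": -0.3},
    {"rx": 0, "ry": 0, "rz": 20, "tx": 1, "ty": -8, "tz": 0, "jaw": -0.3},
    {"rx": 0, "ry": 0, "rz": 30, "tx": 1.5, "ty": -12, "tz": 0, "jaw": -0.3},
    {"rx": 0, "ry": 0, "rz": 40, "tx": 2, "ty": -15.2, "tz": 0, "jaw": -0.3},
    {"rx": 0, "ry": 0, "rz": 50, "tx": 2.3, "ty": -15.2, "tz": 0, "jaw": -0.3}
  ]
}}

```text
time_s: 26.3
tcp_pos: [0.4969, -0.0853, 0.1481]
ee_rot: [-179.9, 0.1, 68.3]
force: [-1.0, 0.5, -0.4]
opening: 0.349
finger_force: 0.0
```

Request:
{"op": "arm_command", "data": {
  "steps": [
    {"rx": 0, "ry": 0, "rz": 10, "tx": 0, "ty": 0, "tz": 0, "jaw": -0.3},
    {"rx": 0, "ry": 0, "rz": 20, "tx": 0, "ty": 0, "tz": 0, "jaw": -0.3},
    {"rx": 0, "ry": 0, "rz": 29.5, "tx": 0, "ty": 0, "tz": -2, "jaw": -0.3},
    {"rx": 0, "ry": 0, "rz": 29.5, "tx": 0, "ty": 0, "tz": -4, "jaw": -0.3},
    {"rx": 0, "ry": 0, "rz": 29.5, "tx": 0, "ty": 0, "tz": -4, "jaw": -0.3}
  ]
}}

```text
time_s: 26.92
tcp_pos: [0.4963, -0.0825, 0.1075]
ee_rot: [-179.8, -0.1, 97.7]
force: [-0.5, -0.2, 0.5]
opening: 0.35
finger_force: 0.0
```

```bash
cat > chk.py <<'E'
from h import *
s=readout.get_state(); print(s['time_s'],s['tcp_pos'],s['ee_rot'],s['joint_pos'].round(1))
O=np.array([.4822,.018]);th=np.radians(8.65);X=np.array([np.cos(th),np.sin(th)]);Y=np.array([-X[1],X[0]])
for n in('top','side'):
    c,W=snap(n,n+'chk.png')
    bx=(W[...,:2]-O)@np.stack([X,Y],1); Z=W[...,2]
    for nm,m in(('tab',(abs(bx[...,0])<.03)&(abs(bx[...,1]-.095)<.03)&(Z>.037)&(Z<.06)),('lock',(np.hypot(bx[...,0],bx[...,1]+.102)<.03)&(Z>.055)&(Z<.068))):
        if m.sum()>5: print(n,nm,np.median(bx[m],0).round(4),np.percentile(Z[m],[5,50,95]).round(4),m.sum())
        blob(W,m,nm)
E
python3 chk.py
```

```text
26.925 [ 0.49626701 -0.08245475  0.10747926] [-1.79834838e+02 -6.57964544e-02  9.77064634e+01] [ 40.2  24.8 -41.4 113.8  21.4  49.3  -5.2]
top tab [-0.      0.0948] [0.0413 0.0491 0.0517] 45
tab px [167. 271.] n 45 med [0.468  0.1114 0.0491] rectc [467.7 112.4] [17.1  9.1] 10.2
side tab [-0.0011  0.0923] [0.0386 0.0454 0.0513] 44
tab px [192. 194.] n 44 med [0.4675 0.1093 0.0454] rectc [468.2 109.6] [19.6 13.3] 6.4
side lock [-0.003  -0.1021] [0.0559 0.0617 0.0637] 49
lock px [239. 215.] n 49 med [ 0.4948 -0.0827  0.0617] rectc [496.3 -81.6] [ 9.9 34.9] 7.3
```

Tab is up (top ~0.05 m) and the cover is within ~4 mm. Turn the lock back.

Request:
{"op": "arm_command", "data": {
  "steps": [
    {"rx": 0, "ry": 0, "rz": 0, "tx": 0.1, "ty": -0.1, "tz": -3, "jaw": -0.3},
    {"rx": 0, "ry": 0, "rz": 0, "tx": 0.1, "ty": -0.1, "tz": -5.4, "jaw": -0.3},
    {"rx": 0, "ry": 0, "rz": 0, "tx": 0.1, "ty": -0.1, "tz": -5.4, "jaw": -1},
    {"rx": 0, "ry": 0, "rz": 0, "tx": 0.1, "ty": -0.1, "tz": -5.4, "jaw": -1},
    {"rx": 0, "ry": 0, "rz": 0, "tx": 0.1, "ty": -0.1, "tz": -5.4, "jaw": -1}
  ],
  "squeeze": 30
}}

```text
time_s: 27.65
tcp_pos: [0.4985, -0.0837, 0.0558]
ee_rot: [180.0, 0.1, 97.7]
force: [-5.9, 1.1, 13.0]
opening: 0.103
finger_force: 30.0
```

Request:
{"op": "arm_command", "data": {
  "steps": [
    {"rx": 0, "ry": 0, "rz": 0, "tx": 0, "ty": 0, "tz": 0, "jaw": -1},
    {"rx": 0, "ry": 0, "rz": -9, "tx": 0, "ty": 0, "tz": 0, "jaw": -1},
    {"rx": 0, "ry": 0, "rz": -18, "tx": 0, "ty": 0, "tz": 0, "jaw": -1},
    {"rx": 0, "ry": 0, "rz": -27, "tx": 0, "ty": 0, "tz": 0, "jaw": -1},
    {"rx": 0, "ry": 0, "rz": -36, "tx": 0, "ty": 0, "tz": 0, "jaw": -1}
  ]
}}

```text
time_s: 28.28
tcp_pos: [0.4987, -0.0837, 0.0558]
ee_rot: [179.9, 0.0, 61.4]
force: [-2.3, -0.6, 6.0]
opening: 0.101
finger_force: 30.0
```

Request:
{"op": "arm_command", "data": {
  "steps": [
    {"rx": 0, "ry": 0, "rz": -9, "tx": 0, "ty": 0, "tz": 0, "jaw": -1},
    {"rx": 0, "ry": 0, "rz": -18, "tx": 0, "ty": 0, "tz": 0, "jaw": -1},
    {"rx": 0, "ry": 0, "rz": -27, "tx": 0, "ty": 0, "tz": 0, "jaw": -1},
    {"rx": 0, "ry": 0, "rz": -36, "tx": 0, "ty": 0, "tz": 0, "jaw": -1},
    {"rx": 0, "ry": 0, "rz": -45, "tx": 0, "ty": 0, "tz": 0, "jaw": -1}
  ]
}}

```text
time_s: 28.9
tcp_pos: [0.4988, -0.0838, 0.0558]
ee_rot: [180.0, -0.1, 16.4]
force: [-2.9, -2.5, 5.6]
opening: 0.101
finger_force: 30.0
```

Request:
{"op": "arm_command", "data": {
  "steps": [
    {"rx": 0, "ry": 0, "rz": -8, "tx": 0, "ty": 0, "tz": 0, "jaw": -1},
    {"rx": 0, "ry": 0, "rz": -9, "tx": 0, "ty": 0, "tz": 0, "jaw": -1},
    {"rx": 0, "ry": 0, "rz": -9, "tx": 0, "ty": 0, "tz": 0, "jaw": -1}
  ]
}}

```text
time_s: 29.28
tcp_pos: [0.499, -0.0839, 0.0558]
ee_rot: [179.9, -0.1, 7.8]
force: [-2.8, -3.1, 9.0]
opening: 0.106
finger_force: 30.0
```

Locked; release, lift, back off and check.

Request:
{"op": "arm_command", "data": {
  "steps": [
    {"rx": 0, "ry": 0, "rz": 0, "tx": 0, "ty": 0, "tz": 0, "jaw": -0.3},
    {"rx": 0, "ry": 0, "rz": 0, "tx": 0, "ty": 0, "tz": 0, "jaw": -0.3},
    {"rx": 0, "ry": 0, "rz": 0, "tx": 0, "ty": 0, "tz": 4, "jaw": -0.3},
    {"rx": 0, "ry": 0, "rz": 0, "tx": 0, "ty": 0, "tz": 10, "jaw": -0.3},
    {"rx": 0, "ry": 0, "rz": 0, "tx": 0, "ty": -4, "tz": 14, "jaw": -0.3}
  ]
}}

```text
time_s: 29.9
tcp_pos: [0.4992, -0.1215, 0.1975]
ee_rot: [-180.0, -0.1, 8.0]
force: [0.9, -1.0, 0.1]
opening: 0.354
finger_force: 0.0
```

Request:
{"op": "arm_command", "data": {
  "steps": [
    {"rx": 0, "ry": 0, "rz": 0, "tx": 0, "ty": -6, "tz": 0, "jaw": -0.3},
    {"rx": 0, "ry": 0, "rz": 0, "tx": 0, "ty": -12, "tz": 0, "jaw": -0.3},
    {"rx": 0, "ry": 0, "rz": 0, "tx": 0, "ty": -16, "tz": 0, "jaw": -0.3},
    {"rx": 0, "ry": 0, "rz": 0, "tx": 0, "ty": -16, "tz": 0, "jaw": -0.3}
  ]
}}

```text
time_s: 30.4
tcp_pos: [0.4975, -0.2863, 0.1943]
ee_rot: [180.0, 0.0, 7.5]
force: [0.6, 0.3, -0.4]
opening: 0.349
finger_force: 0.0
```

```bash
python3 chk.py; python3 -c "
import cv2; im=cv2.imread('pics/topchk.png'); cv2.imwrite('pics/fin.png',cv2.resize(im[120:330,100:420],None,fx=2.5,fy=2.5))"
```

```text
30.4 [ 0.49751043 -0.28634413  0.19428956] [1.79997129e+02 2.57334841e-02 7.51080911e+00] [ 37.7  20.4 -13.5 100.7   5.4  59.6 -60.3]
top tab [-0.0007  0.0916] [0.0422 0.0498 0.0527] 45
tab px [168. 271.] n 45 med [0.468  0.1088 0.0498] rectc [468.  108.8] [16.8  9.5] 0.2
top lock [-0.0006 -0.1023] [0.0577 0.0611 0.0646] 94
lock px [259. 255.] n 94 med [ 0.4968 -0.0827  0.0611] rectc [497.5 -83. ] [39.7  9.8] 8.5
side tab [-0.0013  0.0895] [0.0376 0.0451 0.0527] 37
tab px [193. 195.] n 37 med [0.4676 0.1059 0.0451] rectc [469.  105.9] [19.1  9.1] 15.7
side lock [-0.0048 -0.1058] [0.0559 0.0613 0.0639] 59
lock px [239. 216.] n 59 med [ 0.4934 -0.0866  0.0613] rectc [496.4 -83.8] [41.  12.6] 12.3
```

View pics/fin.png

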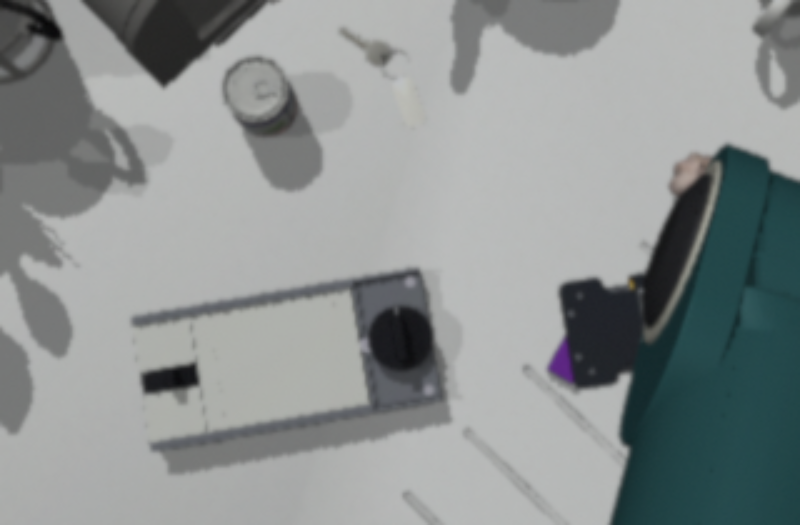

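The cover is shut with the tab up at crop (170,378), moved in by 3 mm. The lock bar is across the box at crop (401,338), at 8.5° against the box's 8.65°.

```bash
python3 -c "
from cell import env; print(env.finish_job())"
```

```text
the job is handed in; nothing more can be done
None
```

I put both loose batteries flat in their own pockets beside the kept one, slid the cover shut with its tab up, turned the lock back to draw it tight, and handed the job in at about 30 s; no verdict was returned.

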